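# Pin a ramp hinge in its toggle-clamp jig

### The job

Swing the toggle clamp's handle over centre so that it locks the sprung hinge leaf down, then gently push the hinge pin in through the three knuckles until its head is fully home against the near knuckle, and then swing the clamp all the way back open, leaving the pinned hinge in the jig. Leave the hammer, tape roll and screwdriver alone.

Things in the scene. Friction and masses are not known exactly. Their poses are not given: they have to be found in the camera images.
- jig: Jig screwed to the bench: dark steel base plate 230 x 260 x 12 mm carrying a bare aluminium ramp hinge and, across its near end, a blue bridge. Origin: on the bench top at the middle of the plate, directly below the near end of the hinge axis. x: along the hinge axis, the way the pin goes in, roughly away from the robot; y left, z up. Jig coordinates below are in this frame, in mm.
- near_knuckle (a point): Centre of the near knuckle's end face, where the pin's head seats: jig (0, 0, 40), on the hinge axis. Axes as the jig's. Knuckles are 30 outside, bore 14, each 30 long: near x 0 to 30, middle (on the sprung leaf) 32 to 62, far 64 to 94. Near and far belong to the fixed leaf at y -96 to -18; the sprung leaf lies at y 18 to 96.
- bridge_edge (a point): Middle of the bridge's lower near edge. The bridge is a beam x -6 to 34, y -125 to 125, z 85 to 130, on posts 24 wide at y -113 and 113. The seated pin's head is tucked in under it, its outer face only 6 in front of the bridge's near face, so the body of an upright gripper cannot follow it home; a tool leaning back 30 to 40 degrees, tips forward and down, can.
- trough (a point): Middle of the floor of the steel trough that carries the pin's head in front of the bridge: x -110 to -10, 30 wide, floor at z 27, rims at z 33.
- pin: Loose steel hinge pin: shank 12 mm across, 104 long, nose tapered; round head 26 across, 12 thick. Origin: on its axis at the underside of the head; x along the shank to the nose; the head's outer face is at x = -12 mm. It starts in line, head in the trough, nose 16 to 26 mm inside the near knuckle. It slides with a few newtons until the head stops hard. More than 60 N on it is ramming.
- leaf (a joint): How far the sprung leaf (aluminium plate 98 x 78 x 8 mm with the middle knuckle) is pressed down, in m: 0 = lifted by its springs, its bore 8 mm too high for the pin to pass; 0.008 = fully down, the bores in line. Pressing it down takes about 10 N; with the clamp open only the pin holds it (it then rises about 2 mm).
- clamp (a joint): Handle angle, rad: 0 = open (the start), handle leaning 1.12 rad from vertical to the jig's -x, towards the robot; grows as it swings up and over to +x. The foot meets the leaf at about 0.55, resistance peaks near 0.95 (some 7 N at the grip), centre is 1.2; beyond, it runs to its stop at 1.35 (leaning 0.23 rad to +x) and stays locked. Opening needs a like pull; below 0.5 it stays where left.
- clamp_pivot (a point): The handle's pivot, fixed on top of the bridge: in the jig's frame x = -8, y = 50, z = 160 mm. The handle swings in the jig's x-z plane about an axis along the jig's y.
- handle_grip (a point): Middle of the black rubber grip of the clamp handle, 115 mm from the pivot. The grip is a round bar 20 mm in diameter from 85 mm to its end at 155 mm from the pivot; below it the steel shank is 12 mm in diameter. Held hard by a tool that does not turn with the handle, it can slip out of the fingers during the swing; hold it lightly, turn along, or regrasp.
- hammer: Hammer about 260 mm long lying on the bench beside the jig: a bystander. Origin: under its middle.
- tape: Roll of paper tape, 100 mm in diameter, 48 mm high, lying flat on the bench: a bystander. Origin: centre of its underside.
- screwdriver: Screwdriver about 190 mm long lying on the bench: a bystander. Origin: under its middle.
Things that resemble listed ones, but are neither listed nor needed, are in the scene too. Several things have the shape of the pin; the one meant has the colours described above.

How it is judged:
On the way, in this order (a step that is already met when the one before it is completed fails the run):
1. the clamp is locked past centre and the leaf is fully down (value of joint clamp above 1.25 rad and value of joint leaf above 0.0068 m and x of pin in the frame of jig below -0.06 m), for 0.3 s.
2. the pin is home while the clamp is still locked (value of joint clamp above 1.25 rad and value of joint leaf above 0.0068 m and x of pin in the frame of jig above -0.003 m and angle between the x axis of pin and the x axis of jig, either way round below 0.06 rad), for 0.2 s.
At the end, for the whole second after the job is handed in: The clamp handle stands open (below 0.45 rad) and still, the pin is home (head within 3 mm of the near knuckle, in line with the hinge axis within 0.06 rad) and at rest, and holds the leaf down (more than 4.5 mm of its 8 mm) (value of joint clamp below 0.45 rad and velocity of joint clamp between -0.05 and 0.05 rad/s and value of joint leaf above 0.0045 m and x of pin in the frame of jig above -0.003 m and angle between the x axis of pin and the x axis of jig, either way round below 0.06 rad and linear speed of pin below 0.02 m/s); the robot touches nothing.
It fails at once if the pin is rammed (more than 60 N from the fingers) (contact force between the fingers and pin above 60 N).
It fails at once if the hammer is moved by more than 20 mm (distance of hammer from where it was at the start of the episode above 0.02 m).
It fails at once if the tape roll is moved by more than 20 mm (distance of tape from where it was at the start of the episode above 0.02 m).
It fails at once if the screwdriver is moved by more than 20 mm (distance of screwdriver from where it was at the start of the episode above 0.02 m).
It also fails if it takes over 69 s, if anything falls off the work surface, if the arm or the gripper's body presses on something with over 40 N, if the wrist force passes 120 N, or if a joint passes its speed limit or range.

### The arm

A 7-joint arm with a two-finger parallel gripper is mounted at the origin on the work surface. World frame = base frame: x ahead of the robot, y to its left, z up, the work surface at z = 0. Lengths are in m, angles in rad, forces in N, time in s.
With the tool pointing down it reaches from about 0.425 to 0.95 m from the base axis. Payload 16.7 kg.
Tool frame: the origin (TCP) lies at the very end of the fingers, on their centre line; the grasp point (between the pads) lies 19 mm behind it; z points along the fingers, y is the line along which they close (so a half turn about z gives the same grasp; the last joint's range is limited). The gripper opens to 94 mm and grips with 3 to 60 N. Pads are 16 mm wide; open, the fingers measure 119 mm over their backs; the gripper's body (75 mm by 177 mm) begins 78 mm behind the grasp point.
Start: joints at [-1.25, 0.426, 0.074, 1.606, -0.034, 1.111, -0.067], TCP at [0.306, 0.602, 0.205] pointing down, gripper open.
Joint ranges: [-2.85, 2.85], [-0.5, 2.14], [-1.23, 1.37], [0.21, 2.46], [-1.02, 4.16], [0.16, 2.05], [-2.73, 2.73]. Speed limits (rad/s): [1.89, 1.89, 2.39, 2.39, 3.01, 3.01, 3.01].

### API

Orientations are given as a 3x3 rotation matrix whose columns are the frame's x, y, z axes.
In Python, from bench import robot gives the robot as it stands. The module is installed in compiled form; this text tells all that it offers.
- The arm moves only by the tool send_rows, never from a script. Its argument "motion" is a list of rows, each an object with "dp": the shift along the tool's x, y, z in m, a list of three; "dr": the turn, a rotation vector about the tool's x, y, z in degrees, a list of three. In form: [{"dp": [dx, dy, dz], "dr": [ax, ay, az]}, ...]. A call has exactly 5 rows; each row is the pose to reach, as a shift and turn from the pose commanded when the call began, along the tool's axes at that moment; what a row does not reach only later rows make up. A row lasts 1/12 s, in which the tool goes at most 41.7 mm and 7.16 degrees, less where a joint would pass 70% of its speed; a pose out of reach is approached as far as the arm can. A call with a gripper value outside its range is refused whole. "grip" is the finger opening in m, from 0 to 0.094, set as the call begins (left out, the last holds). The fingers move at their own pace and stop on an object; the grip force is fixed at half the most. Time passes only in rows, so rows that repeat a pose let the fingers close, or fill a call up. It gives the time, the measured TCP pose, the force, the opening and the grip force at its end, in the units of the state.
- robot.sense(): the state, without advancing time (a new reading comes with each control period).
- robot.snapshot(name): name is "scene" or "top"; returns a dict with "color" (400x640x3 uint8, blue, green, red), "K" (3x3 intrinsics, pixels), "dist" ([k1, k2, p1, p2, k3] as OpenCV has them; the pictures are not rectified), "R" (3x3) and "t" (3): a world point X has camera coordinates R X + t. Camera axes: x right, y down, z forward; pixel columns grow to the right and rows downward; lengths in m; the calibration is good to about 2 mm. A picture is of the moment at which its call begins. There is no depth.
- robot.job_done(): hands the job in; it is judged then, once.
The state is a dict: "time": time; "joints": joint angles; "qvel": joint speeds; "joint_torque": joint torques, N m; "position": TCP position; "tool_rot": TCP orientation; "ft_force": force on the tool from outside, world axes, zero at the start; "moment": the same for the moment, N m; "width": finger opening in m; "grip_force": force on a finger pad.
Only numpy, scipy, OpenCV 4.12 (cv2) and the standard library are available. Lean on these libraries where they do the work, as an engineer would, in place of code of your own. Each camera call takes 0.05 s, during which the arm holds its last target. There are 200 camera calls.

## Working session

There is one attempt and no reset: what is moved stays moved. The work goes in short steps, Python scripts to look and compute and a tool call to move; the robot and the scene stay as the last step left them, time stands still between calls to the robot, and variables do not carry over. Pictures are saved under pics/ and viewed, at most 10 in all, crops included, and the job is handed in when it is done.

Besides the shell and the picture viewer there is one more tool, called after ">>>" by a JSON object that holds its "fn" and its "kwargs", one argument or row to a line. send_rows: Moves the arm, as the interface text tells. Its arguments: {"type":"object","properties":{"motion":{"type":"array","items":{"type":"object","properties":{"dp":{"type":"array","items":{"type":"number"}},"dr":{"type":"array","items":{"type":"number"}}}}},"grip":{"type":"number"}},"required":["motion"]}

```bash
mkdir -p pics; python3 - <<'E'
from bench import robot
import cv2,pickle
for n in("scene","top"):
    s=robot.snapshot(n); cv2.imwrite(f"pics/{n}0.png",s["color"]); pickle.dump(s,open(f"{n}0.pkl","wb"))
    print(n,s["K"].tolist(),s["dist"],(-s["R"].T@s["t"]).round(3),s["R"].round(3).tolist())
s=robot.sense();print(s["time"],s["position"],s["tool_rot"].tolist() if hasattr(s["tool_rot"],'tolist') else s["tool_rot"])
E
```

```text
scene [[416.54132306452414, 0.0, 321.17460788400643], [0.0, 416.54132306452414, 197.60332973177015], [0.0, 0.0, 1.0]] [-0.05603177  0.          0.          0.          0.        ] [ 1.326 -0.285  1.306] [[0.348, 0.938, -0.0], [0.775, -0.288, -0.563], [-0.528, 0.195, -0.827]]
top [[510.10046936682545, 0.0, 311.36552249867674], [0.0, 510.10046936682545, 198.27675979652736], [0.0, 0.0, 1.0]] [-0.09491096  0.          0.          0.          0.        ] [0.308 0.003 1.468] [[-0.052, -0.999, 0.001], [-0.977, 0.05, -0.209], [0.209, -0.012, -0.978]]
0.1 [0.30547841 0.60150752 0.20485866] [[-0.8916421892539642, 0.45274061232998514, -0.00037985453490523263], [0.45274075149745413, 0.8916415851436408, -0.0010466976906239526], [-0.00013518845375055008, -0.001105255447947581, -0.9999993800670461]]
```

View pics/scene0.png

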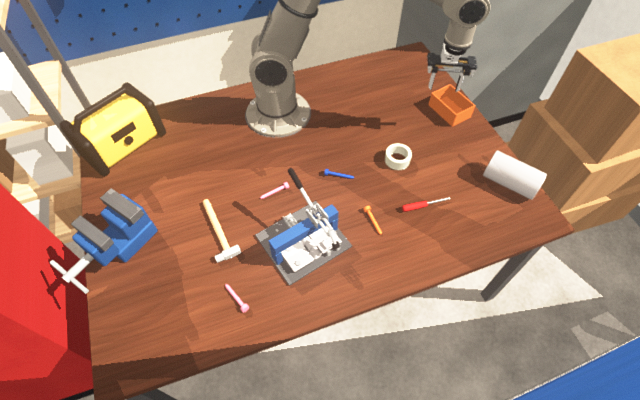

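View pics/top0.png

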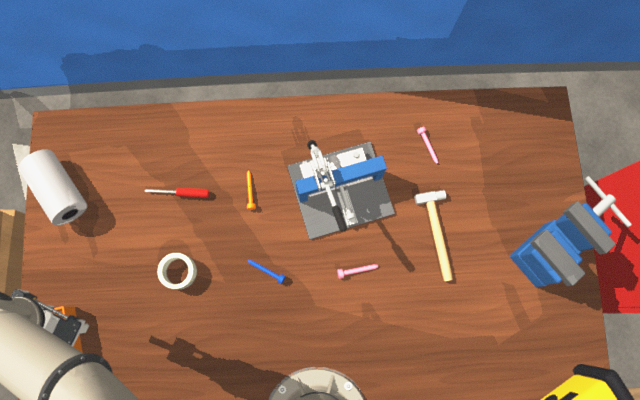

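```bash
python3 - <<'E'
import cv2,numpy as np
a=cv2.imread("pics/scene0.png")[155:295,240:365]; b=cv2.imread("pics/top0.png")[130:250,280:405]
a=cv2.resize(a,(400,448),interpolation=cv2.INTER_CUBIC)
b=cv2.resize(b,(400,384),interpolation=cv2.INTER_CUBIC); b=cv2.copyMakeBorder(b,0,64,0,0,0)
cv2.imwrite("pics/crop0.png",np.hstack([a,b]))
E
```

```text
(no output)
```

View pics/crop0.png

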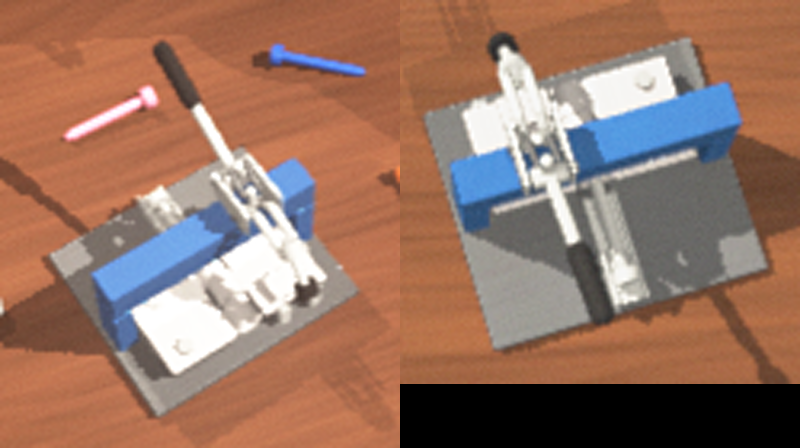

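```bash
cat > h.py <<'E'
import pickle,cv2,numpy as np
C={n:pickle.load(open(f"{n}0.pkl","rb")) for n in("scene","top")}
def ray(n,px):
    c=C[n];u=cv2.undistortPoints(np.array(px,float).reshape(-1,1,2),c["K"],c["dist"]).reshape(-1,2)
    d=np.c_[u,np.ones(len(u))]@c["R"]; return -c["R"].T@c["t"],d
def onz(n,px,z):
    o,d=ray(n,px); return o+d*((z-o[2])/d[:,2])[:,None]
def proj(n,X):
    c=C[n];return cv2.projectPoints(np.array(X,float).reshape(-1,1,3),cv2.Rodrigues(c["R"])[0],c["t"],c["K"],c["dist"])[0].reshape(-1,2)
def fit2(L,W): # L local xy -> W world xy
    L=np.array(L,float);W=np.array(W);l=L-L.mean(0);w=W-W.mean(0)
    th=np.arctan2((l[:,0]*w[:,1]-l[:,1]*w[:,0]).sum(),(l*w).sum())
    R=np.array([[np.cos(th),-np.sin(th)],[np.sin(th),np.cos(th)]]);t=W.mean(0)-R@L.mean(0)
    return th,t,(L@R.T+t-W)
E
python3 - <<'E'
from h import *
s=lambda p,o:[(o[0]+x/3.2,o[1]+y/3.2) for x,y in p]
tp=s([(25,112),(290,38),(367,267),(97,349)],(280,130))
L=[(.115,.13),(.115,-.13),(-.115,-.13),(-.115,.13)]
W=onz("top",tp,.012);print(W.round(4));print(fit2(L,W[:,:2]))
sp=s([(50,258),(357,290),(160,415)],(240,155))
W2=onz("scene",sp,.012);print(W2.round(4));print(fit2([L[2],L[0],L[1]],W2[:,:2]))
# bridge top face, blue
img=C["top"]["color"].astype(int);hsv=cv2.cvtColor(C["top"]["color"],cv2.COLOR_BGR2HSV)
m=((hsv[...,0]>100)&(hsv[...,0]<120)&(hsv[...,1]>130)).astype(np.uint8);m[:130]=0;m[250:]=0;m[:,:285]=0;m[:,405:]=0
print(m.sum()); ys,xs=np.nonzero(m); print(xs.min(),xs.max(),ys.min(),ys.max(), sorted(hsv[ys,xs,2])[::100])
E
```

```text
[[ 0.7236  0.0499  0.012 ]
 [ 0.7829 -0.2009  0.012 ]
 [ 0.5619 -0.2543  0.012 ]
 [ 0.4999 -0.0054  0.012 ]]
(np.float64(0.23874036781299077), array([ 0.6420792, -0.1026773]), array([[-0.00055202,  0.00093697],
       [ 0.00164646, -0.00087947],
       [-0.0007893 , -0.00188323],
       [-0.00030514,  0.00182573]]))
[[ 0.5718 -0.254   0.012 ]
 [ 0.7266  0.0494  0.012 ]
 [ 0.7897 -0.1966  0.012 ]]
(np.float64(0.2531843958807006), array([ 0.6480592 , -0.10138062]), array([[-0.002497  , -0.0020542 ],
       [ 0.00025066,  0.00384561],
       [ 0.00224635, -0.00179141]]))
1199
296 385 156 201 [np.uint8(88), np.uint8(117), np.uint8(125), np.uint8(151), np.uint8(205), np.uint8(221), np.uint8(222), np.uint8(223), np.uint8(224), np.uint8(224), np.uint8(225), np.uint8(226)]
```

```bash
cat >> h.py <<'E'
TH=0.242;T=np.array([.6435,-.1023,0])
RJ=cv2.Rodrigues(np.array([0,0,TH]))[0]
def jw(P): return np.array(P,float)/1000@RJ.T+T
def hand(a,r,off=0): # handle point at angle a, jig mm
    b=a-1.12; return [-8+r*np.sin(b),50,160+r*np.cos(b)]
E
cat > ov.py <<'E'
from h import *
def ov(imgs,name,a=0,px=-82):
    out=[]
    for n,(x0,x1,y0,y1) in (("scene",(240,365,155,295)),("top",(280,405,125,265))):
        k=4.3 if 0 else 3.2;im=cv2.resize(imgs[n][y0:y1,x0:x1],None,fx=k,fy=k,interpolation=cv2.INTER_CUBIC)
        def dr(P,c,cl=True):
            p=((proj(n,jw(P))-[x0,y0]+.5)*k).astype(int);cv2.polylines(im,[p],cl,c,1)
        dr([(115,130,12),(115,-130,12),(-115,-130,12),(-115,130,12)],(0,0,255))
        dr([(34,125,130),(34,-125,130),(-6,-125,130),(-6,125,130)],(0,255,255))
        dr([hand(a,0),hand(a,85),hand(a,155)],(0,255,0),False)
        dr([(-110,0,40),(94,0,40)],(255,0,255),False)
        out.append(im)
    cv2.imwrite(name,np.hstack(out))
E
python3 -c "
from ov import *
ov({n:C[n]['color'] for n in C},'pics/ov0.png')"
```

```text
(no output)
```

View pics/ov0.png

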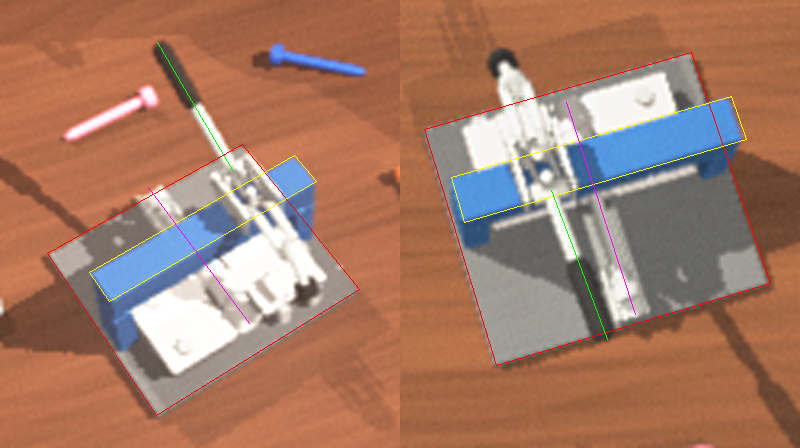

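```bash
cat >> h.py <<'E'
def Rt(phi):
    s,c=np.sin(np.radians(phi)),np.cos(np.radians(phi))
    return RJ@np.array([[-c,0,s],[0,1,0],[-s,0,-c]])
def plan(tg,grasp=True):
    """tg: list of (jig point mm, phi deg, backoff mm); prints dp (tool, m), dr (deg)"""
    from bench import robot
    s=robot.sense();P=np.array(s["position"]);R=np.array(s["tool_rot"]).reshape(3,3)
    j=(P-T)@RJ*1000;z=RJ.T@R[:,2]
    print("t %.2f jigTCP %s grasp %s phi %.1f F %s w %.4f g %.1f"%(s["time"],j.round(1),(j-19*z).round(1),np.degrees(np.arctan2(z[0],-z[2])),np.round(RJ.T@s["ft_force"],1),s["width"],s["grip_force"]),"q",np.round(s["joints"],2))
    for p,phi,b in tg:
        Rg=Rt(phi);X=jw(p)+Rg[:,2]*((19 if grasp else 0)-b)/1000
        print((R.T@(X-P)).round(4).tolist(),np.degrees(cv2.Rodrigues(R.T@Rg)[0].ravel()).round(1).tolist())
E
python3 -c "
from h import *
plan([(hand(0,115),20,130),(hand(0,115),20,100)])"
```

```text
t 0.10 jigTCP [-159.5  764.3  204.9] grasp [-159.5  764.3  223.9] phi -0.0 F [-0.7 -1.  -1.2] w 0.0939 g 0.0 q [-1.25  0.43  0.07  1.61 -0.03  1.11 -0.07]
[-0.4742, -0.5344, -0.1089] [-7.2, -19.2, -40.4]
[-0.482, -0.5277, -0.0807] [-7.2, -19.2, -40.4]
```

>>> {"fn": "send_rows", "kwargs": {
  "motion": [
    {"dp":[0,0,-0.04],"dr":[0,0,-7]},
    {"dp":[-0.02,-0.022,-0.07],"dr":[0,0,-14]},
    {"dp":[-0.045,-0.05,-0.085],"dr":[0,0,-21]},
    {"dp":[-0.07,-0.08,-0.09],"dr":[0,0,-28]},
    {"dp":[-0.095,-0.11,-0.1],"dr":[0,0,-34]}
  ],
  "grip": 0.06
}}

```text
time: 0.52
position: [0.3405, 0.459, 0.3053]
tool_rot: [[-0.992, -0.13, -0.0], [-0.13, 0.992, -0.001], [0.0, -0.0, -1.0]]
ft_force: [0.8, 0.1, 0.2]
width: 0.064
grip_force: 0.0
```

```bash
python3 -c "
from h import *
plan([(hand(0,115),20,130),(hand(0,115),20,100)])"
```

```text
t 0.52 jigTCP [-159.6  617.5  305.3] grasp [-159.6  617.5  324.3] phi -0.0 F [ 0.8 -0.1  0.2] w 0.0640 g 0.0 q [-1.06  0.18  0.01  1.72 -0.    1.24  0.66]
[-0.0733, -0.5629, -0.0088] [-1.1, -20.0, -6.3]
[-0.0835, -0.5617, 0.0194] [-1.1, -20.0, -6.3]
```

>>> {"fn": "send_rows", "kwargs": {
  "motion": [
    {"dp":[-0.005,-0.04,0],"dr":[0,0,-6]},
    {"dp":[-0.01,-0.08,0],"dr":[0,0,-6]},
    {"dp":[-0.016,-0.12,0],"dr":[0,-4,-6]},
    {"dp":[-0.021,-0.16,0],"dr":[0,-8,-6]},
    {"dp":[-0.026,-0.2,0],"dr":[0,-12,-6]}
  ]
}}

```text
time: 0.93
position: [0.3914, 0.2634, 0.3052]
tool_rot: [[-0.952, -0.225, 0.207], [-0.222, 0.974, 0.037], [-0.21, -0.011, -0.978]]
ft_force: [1.9, -0.8, 0.6]
width: 0.0601
grip_force: 0.0
```

```bash
python3 -c "
from h import *
plan([(hand(0,115),20,130),(hand(0,115),20,100)])"
```

```text
t 0.93 jigTCP [-157.1  415.5  305.2] grasp [-161.1  415.8  323.8] phi 12.1 F [ 1.6 -1.2  0.6] w 0.0601 g 0.0 q [-0.92 -0.12  0.08  2.05  0.16  1.05  0.89]
[-0.0139, -0.3654, -0.0022] [-0.9, -7.9, -0.6]
[-0.018, -0.365, 0.0275] [-0.9, -7.9, -0.6]
```

>>> {"fn": "send_rows", "kwargs": {
  "motion": [
    {"dp":[-0.002,-0.04,0],"dr":[-1,-3,-0.6]},
    {"dp":[-0.004,-0.08,0],"dr":[-1,-6,-0.6]},
    {"dp":[-0.007,-0.12,0],"dr":[-1,-8,-0.6]},
    {"dp":[-0.008,-0.16,0],"dr":[-1,-8,-0.6]},
    {"dp":[-0.01,-0.2,-0.002],"dr":[-1,-8,-0.6]}
  ]
}}

```text
time: 1.35
position: [0.4444, 0.0706, 0.3113]
tool_rot: [[-0.912, -0.24, 0.331], [-0.225, 0.971, 0.085], [-0.342, 0.004, -0.94]]
ft_force: [0.8, 0.2, 0.5]
width: 0.0599
grip_force: 0.0
```

```bash
python3 -c "
from h import *
plan([(hand(0,115),20,130),(hand(0,115),20,100)])"
```

```text
t 1.35 jigTCP [-151.8  215.6  311.3] grasp [-158.3  215.5  329.2] phi 20.0 F [ 0.9 -0.   0.5] w 0.0599 g 0.0 q [-0.79 -0.33  0.36  2.19  0.22  0.93  1.28]
[-0.0034, -0.1655, -0.0027] [0.2, -0.0, -0.0]
[-0.0034, -0.1657, 0.0273] [0.2, -0.0, -0.0]
```

>>> {"fn": "send_rows", "kwargs": {
  "motion": [
    {"dp":[-0.001,-0.04,-0.002],"dr":[0,0,0]},
    {"dp":[-0.002,-0.08,-0.002],"dr":[0,0,0]},
    {"dp":[-0.003,-0.12,0],"dr":[0,0,0]},
    {"dp":[-0.003,-0.15,0],"dr":[0,0,0]},
    {"dp":[-0.003,-0.166,0],"dr":[0,0,0]}
  ]
}}

```text
time: 1.77
position: [0.4878, -0.0915, 0.3122]
tool_rot: [[-0.913, -0.237, 0.332], [-0.221, 0.972, 0.084], [-0.342, 0.004, -0.94]]
ft_force: [0.2, 0.5, -0.1]
width: 0.06
grip_force: 0.0
```

```bash
python3 -c "
from h import *
plan([(hand(0,115),20,130),(hand(0,115),20,0)])"
```

```text
t 1.77 jigTCP [-148.5   47.8  312.2] grasp [-155.    47.8  330. ] phi 20.0 F [ 0.3  0.4 -0.1] w 0.0600 g 0.0 q [-0.79 -0.32  0.77  2.12  0.18  0.92  1.71]
[0.0001, 0.0022, -0.0024] [0.1, -0.0, -0.2]
[0.0001, 0.0019, 0.1276] [0.1, -0.0, -0.2]
```

>>> {"fn": "send_rows", "kwargs": {
  "motion": [
    {"dp":[0,0.002,0.035],"dr":[0,0,0]},
    {"dp":[0,0.002,0.07],"dr":[0,0,0]},
    {"dp":[0,0.002,0.1],"dr":[0,0,0]},
    {"dp":[0,0.002,0.12],"dr":[0,0,0]},
    {"dp":[0,0.002,0.128],"dr":[0,0,0]}
  ]
}}

```text
time: 2.18
position: [0.5293, -0.075, 0.1902]
tool_rot: [[-0.913, -0.24, 0.331], [-0.225, 0.971, 0.082], [-0.341, 0.001, -0.94]]
ft_force: [-0.0, 1.7, 0.3]
width: 0.06
grip_force: 0.0
```

```bash
python3 - <<'E'
from h import *
plan([(hand(0,115),20,0)])
from bench import robot
a=robot.snapshot("scene")["color"][140:280,240:365];b=robot.snapshot("top")["color"][125:265,280:405]
cv2.imwrite("pics/g1.png",np.hstack([cv2.resize(i,None,fx=3.2,fy=3.2,interpolation=2) for i in(a,b)]))
E
```

```text
t 2.18 jigTCP [-104.4   53.9  190.2] grasp [-110.8   53.9  208.1] phi 19.9 F [0.4 1.7 0.3] w 0.0600 g 0.0 q [-1.05  0.03  1.21  2.23 -0.29  0.6   2.19]
[-0.0001, -0.0039, -0.0021] [0.0, -0.1, -0.0]
```

View pics/g1.png

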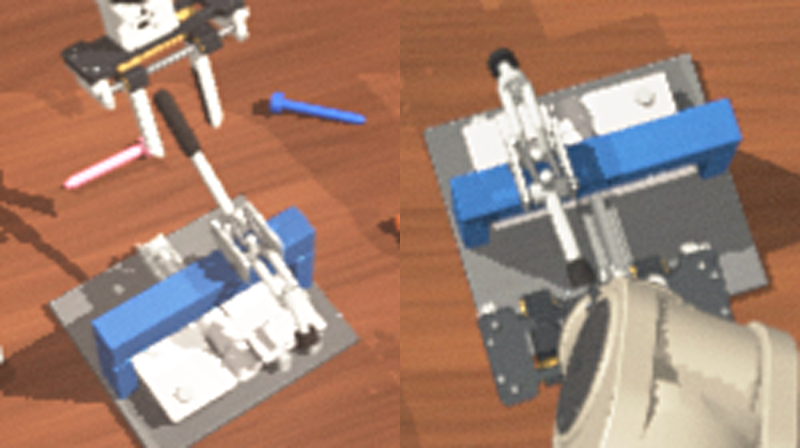

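The fingers straddle the black grip (scene crop about (175,110)), so I'm closing on it.

>>> {"fn": "send_rows", "kwargs": {
  "motion": [
    {"dp":[0,-0.004,-0.002],"dr":[0,0,0]},
    {"dp":[0,-0.004,-0.002],"dr":[0,0,0]},
    {"dp":[0,-0.004,-0.002],"dr":[0,0,0]},
    {"dp":[0,-0.004,-0.002],"dr":[0,0,0]},
    {"dp":[0,-0.004,-0.002],"dr":[0,0,0]}
  ],
  "grip": 0.0
}}

```text
time: 2.7
position: [0.53, -0.079, 0.1943]
tool_rot: [[-0.912, -0.24, 0.332], [-0.224, 0.971, 0.086], [-0.343, 0.004, -0.939]]
ft_force: [-0.6, -0.3, -0.7]
width: 0.0299
grip_force: 0.0
```

```bash
python3 - <<'E'
from h import *
plan([(hand(a,115),20-np.degrees(max(a-.0,0)),0) for a in (.06,.13,.21,.29,.37)])
E
```

```text
t 2.70 jigTCP [-104.6   49.8  194.3] grasp [-111.1   49.7  212.1] phi 20.0 F [-0.7 -0.2 -0.7] w 0.0299 g 0.0 q [-1.04  0.02  1.2   2.22 -0.28  0.61  2.19]
[-0.0029, 0.0002, -0.0029] [0.2, 3.5, -0.1]
[-0.0078, 0.0003, -0.0081] [0.2, 7.5, -0.1]
[-0.0139, 0.0003, -0.0135] [0.2, 12.1, -0.1]
[-0.0204, 0.0003, -0.0185] [0.2, 16.7, -0.0]
[-0.0273, 0.0003, -0.0229] [0.2, 21.2, -0.0]
```

>>> {"fn": "send_rows", "kwargs": {
  "motion": [
    {"dp":[0,0,0],"dr":[0,0,0]},
    {"dp":[0,0,0],"dr":[0,0,0]},
    {"dp":[0,0,0],"dr":[0,0,0]},
    {"dp":[0,0,0],"dr":[0,0,0]},
    {"dp":[-0.003,0,-0.003],"dr":[0,3.5,0]}
  ]
}}

```text
time: 3.12
position: [0.5301, -0.0791, 0.1972]
tool_rot: [[-0.931, -0.238, 0.276], [-0.226, 0.971, 0.074], [-0.285, 0.006, -0.958]]
ft_force: [-12.5, -21.8, 10.9]
width: 0.0193
grip_force: 30.0
```

```bash
python3 - <<'E'
from h import *
plan([(hand(a,115),20-np.degrees(a),0) for a in (.13,.21,.29,.37,.45)])
E
```

```text
t 3.12 jigTCP [-104.5   49.7  197.2] grasp [-110.    49.6  215.4] phi 16.6 F [-17.3 -18.2  10.9] w 0.0193 g 30.0 q [-1.02  0.09  1.21  2.17 -0.33  0.7   2.22]
[-0.0064, 0.0003, -0.0058] [0.3, 4.0, -0.2]
[-0.0122, 0.0004, -0.0116] [0.3, 8.6, -0.2]
[-0.0184, 0.0004, -0.0169] [0.3, 13.2, -0.2]
[-0.025, 0.0005, -0.0217] [0.4, 17.8, -0.1]
[-0.032, 0.0005, -0.026] [0.4, 22.4, -0.1]
```

>>> {"fn": "send_rows", "kwargs": {
  "motion": [
    {"dp":[-0.0055,-0.002,-0.0065],"dr":[0,4,0]},
    {"dp":[-0.0115,-0.003,-0.0125],"dr":[0,8.6,0]},
    {"dp":[-0.0175,-0.003,-0.018],"dr":[0,13.2,0]},
    {"dp":[-0.024,-0.003,-0.0225],"dr":[0,17.8,0]},
    {"dp":[-0.031,-0.003,-0.027],"dr":[0,22.4,0]}
  ]
}}

```text
time: 3.53
position: [0.552, -0.0741, 0.2321]
tool_rot: [[-0.964, -0.241, -0.11], [-0.24, 0.971, -0.02], [0.112, 0.008, -0.994]]
ft_force: [-15.4, 9.7, 15.5]
width: 0.0194
grip_force: 30.0
```

```bash
python3 - <<'E'
from h import *
plan([(hand(a,115),20-np.degrees(a),0) for a in (.45,.53,.61,.69,.77,.85)])
E
```

```text
t 3.53 jigTCP [-82.1  49.3 232.1] grasp [-80.   49.1 250.9] phi -6.4 F [-12.6  13.1  15.5] w 0.0194 g 30.0 q [-0.8   0.46  1.09  1.8  -0.38  1.25  2.23]
[-0.0009, 0.0007, 0.0007] [0.4, -0.6, 0.1]
[-0.0061, 0.0007, -0.0055] [0.4, 3.9, 0.1]
[-0.0119, 0.0008, -0.0113] [0.4, 8.5, 0.1]
[-0.018, 0.0008, -0.0167] [0.4, 13.1, 0.2]
[-0.0246, 0.0008, -0.0215] [0.4, 17.7, 0.2]
[-0.0316, 0.0008, -0.0258] [0.4, 22.3, 0.2]
```

>>> {"fn": "send_rows", "kwargs": {
  "motion": [
    {"dp":[-0.005,0.001,-0.0075],"dr":[0,3.9,0]},
    {"dp":[-0.0105,0.001,-0.0135],"dr":[0,8.5,0]},
    {"dp":[-0.0165,0.001,-0.019],"dr":[0,13.1,0]},
    {"dp":[-0.0235,0.001,-0.024],"dr":[0,17.7,0]},
    {"dp":[-0.031,0.001,-0.0285],"dr":[0,22.3,0]}
  ]
}}

```text
time: 3.95
position: [0.5862, -0.0655, 0.2561]
tool_rot: [[-0.852, -0.241, -0.466], [-0.214, 0.971, -0.11], [0.478, 0.005, -0.878]]
ft_force: [-4.2, 2.6, -9.9]
width: 0.0193
grip_force: 30.0
```

```bash
python3 - <<'E'
from h import *
plan([(hand(a,118),20-np.degrees(a),0) for a in (.85,.93,1.01,1.09,1.17,1.25)])
E
```

```text
t 3.95 jigTCP [-46.8  49.4 256.1] grasp [-37.7  49.4 272.8] phi -28.6 F [-3.4  3.5 -9.9] w 0.0193 g 30.0 q [-0.61  0.76  0.99  1.42 -0.34  1.71  2.21]
[0.0021, 0.0006, 0.0] [0.2, 0.1, 0.2]
[-0.0035, 0.0006, -0.0063] [0.2, 4.7, 0.2]
[-0.0095, 0.0006, -0.0122] [0.2, 9.3, 0.2]
[-0.0159, 0.0006, -0.0176] [0.2, 13.9, 0.2]
[-0.0228, 0.0006, -0.0225] [0.2, 18.5, 0.2]
[-0.03, 0.0006, -0.0268] [0.2, 23.0, 0.2]
```

```bash
python3 - <<'E'
from h import *
plan([(hand(a,117),f,0) for a,f in ((.93,-32),(1.01,-34.5),(1.09,-37),(1.17,-38),(1.26,-38),(1.36,-38))])
E
```

```text
t 3.95 jigTCP [-46.8  49.4 256.1] grasp [-37.7  49.4 272.8] phi -28.6 F [-3.4  3.5 -9.9] w 0.0193 g 30.0 q [-0.61  0.76  0.99  1.42 -0.34  1.71  2.21]
[-0.0045, 0.0006, -0.0055] [0.2, 3.4, 0.2]
[-0.0111, 0.0006, -0.0113] [0.2, 5.9, 0.2]
[-0.0182, 0.0006, -0.0164] [0.2, 8.4, 0.2]
[-0.0261, 0.0006, -0.0208] [0.2, 9.4, 0.2]
[-0.0358, 0.0006, -0.025] [0.2, 9.4, 0.2]
[-0.047, 0.0005, -0.0285] [0.2, 9.4, 0.2]
```

>>> {"fn": "send_rows", "kwargs": {
  "motion": [
    {"dp":[-0.0045,0,-0.0055],"dr":[0,3.4,0]},
    {"dp":[-0.011,0,-0.0113],"dr":[0,5.9,0]},
    {"dp":[-0.018,0,-0.0164],"dr":[0,8.4,0]},
    {"dp":[-0.026,0,-0.021],"dr":[0,9.4,0]},
    {"dp":[-0.036,0,-0.025],"dr":[0,9.4,0]}
  ]
}}

```text
time: 4.37
position: [0.6284, -0.0551, 0.2603]
tool_rot: [[-0.765, -0.241, -0.598], [-0.193, 0.971, -0.144], [0.615, 0.006, -0.788]]
ft_force: [-5.3, 6.6, -6.1]
width: 0.0197
grip_force: 30.0
```

```bash
python3 - <<'E'
from h import *
plan([(hand(a,117),f,0) for a,f in ((1.26,-38),(1.3,-38),(1.34,-38),(1.38,-38),(1.42,-38))])
E
```

```text
t 4.37 jigTCP [ -3.3  49.4 260.3] grasp [  8.4  49.3 275.3] phi -38.0 F [-3.5  7.6 -6.1] w 0.0197 g 30.0 q [-0.51  0.92  0.94  1.17 -0.34  1.93  2.2 ]
[0.0004, 0.0006, -0.0004] [0.2, 0.0, 0.2]
[-0.0037, 0.0006, -0.0027] [0.2, 0.0, 0.2]
[-0.0079, 0.0006, -0.0047] [0.2, 0.0, 0.2]
[-0.0122, 0.0006, -0.0067] [0.2, 0.0, 0.2]
[-0.0165, 0.0006, -0.0084] [0.2, 0.0, 0.2]
```

>>> {"fn": "send_rows", "kwargs": {
  "motion": [
    {"dp":[-0.004,0,-0.0025],"dr":[0,0,0]},
    {"dp":[-0.008,0,-0.0047],"dr":[0,0,0]},
    {"dp":[-0.011,0,-0.006],"dr":[0,0,0]},
    {"dp":[-0.013,0,-0.007],"dr":[0,0,0]},
    {"dp":[-0.013,0,-0.007],"dr":[0,0,0]}
  ]
}}

```text
time: 4.78
position: [0.6423, -0.0517, 0.2583]
tool_rot: [[-0.766, -0.24, -0.596], [-0.193, 0.971, -0.143], [0.613, 0.006, -0.79]]
ft_force: [-6.1, 5.5, -6.6]
width: 0.0192
grip_force: 30.0
```

```bash
python3 - <<'E'
from h import *
plan([((-170,0,180),0,0)])
from bench import robot
cv2.imwrite("pics/t.png",robot.snapshot("top")["color"])
E
```

```text
t 4.78 jigTCP [ 11.   49.4 258.3] grasp [ 22.6  49.4 273.3] phi -37.8 F [-4.6  6.8 -6.6] w 0.0192 g 30.0 q [-0.49  0.94  0.93  1.13 -0.35  1.95  2.19]
[0.0835, -0.0498, 0.1877] [0.3, -37.8, 0.2]
```

>>> {"fn": "send_rows", "kwargs": {
  "motion": [
    {"dp":[0,0,0],"dr":[0,0,0]},
    {"dp":[0,0,0],"dr":[0,0,0]},
    {"dp":[0,0,0],"dr":[0,0,0]},
    {"dp":[0,0,-0.01],"dr":[0,0,0]},
    {"dp":[0,0,-0.04],"dr":[0,0,0]}
  ],
  "grip": 0.06
}}

```text
time: 5.25
position: [0.6652, -0.0471, 0.29]
tool_rot: [[-0.766, -0.239, -0.597], [-0.191, 0.971, -0.143], [0.613, 0.004, -0.79]]
ft_force: [1.9, 0.6, -0.0]
width: 0.0492
grip_force: 0.0
```

>>> {"fn": "send_rows", "kwargs": {
  "motion": [
    {"dp":[0,0,-0.035],"dr":[0,0,0]},
    {"dp":[0,0,-0.07],"dr":[0,0,0]},
    {"dp":[0.015,0,-0.1],"dr":[0,-7,0]},
    {"dp":[0.04,0,-0.12],"dr":[0,-14,0]},
    {"dp":[0.07,0,-0.13],"dr":[0,-21,0]}
  ]
}}

```text
time: 5.67
position: [0.6954, -0.0401, 0.4179]
tool_rot: [[-0.931, -0.242, -0.274], [-0.233, 0.97, -0.065], [0.282, 0.003, -0.959]]
ft_force: [-0.5, 0.8, 1.7]
width: 0.06
grip_force: 0.0
```

```bash
python3 - <<'E'
from ov import *
plan([((-190,0,330),0,0)])
from bench import robot
ov({n:robot.snapshot(n)["color"] for n in("scene","top")},"pics/ov1.png",1.35)
E
```

```text
t 5.67 jigTCP [ 65.3  47.9 417.9] grasp [ 70.6  47.9 436.1] phi -16.4 F [-0.3  0.9  1.7] w 0.0600 g 0.0 q [-0.38  0.63  0.66  0.99 -0.26  1.88  2.  ]
[0.2149, -0.0476, 0.1745] [0.2, -16.4, 0.2]
```

View pics/ov1.png

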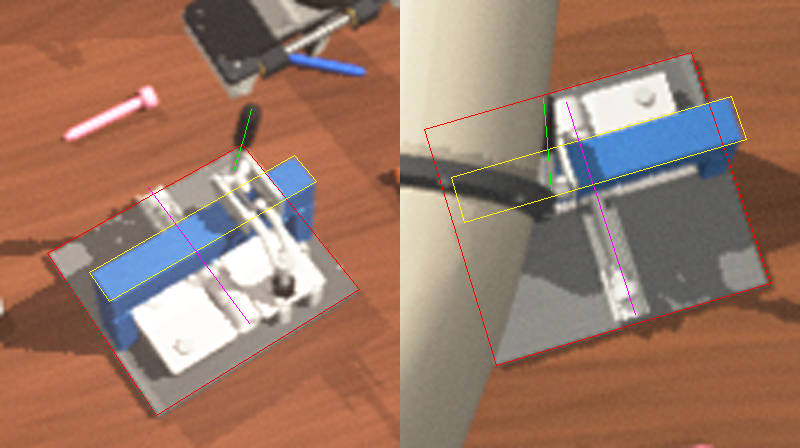

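Handle seen locked at 1.35 (scene crop (245,120), matching the overlay); the silver pin's head is in the trough (top crop (625,297)). Next I move back and lean the tool.

>>> {"fn": "send_rows", "kwargs": {
  "motion": [
    {"dp":[0.04,-0.01,-0.01],"dr":[0,-4,0]},
    {"dp":[0.08,-0.02,-0.01],"dr":[0,-8,0]},
    {"dp":[0.12,-0.03,0.01],"dr":[0,-12,0]},
    {"dp":[0.155,-0.04,0.03],"dr":[0,-16,0]},
    {"dp":[0.19,-0.048,0.05],"dr":[0,-20,0]}
  ],
  "grip": 0.0
}}

```text
time: 6.18
position: [0.5424, -0.1223, 0.4325]
tool_rot: [[-0.97, -0.238, 0.041], [-0.238, 0.971, 0.012], [-0.043, 0.002, -0.999]]
ft_force: [-0.1, -0.5, 2.6]
width: 0.0299
grip_force: 0.0
```

```bash
python3 - <<'E'
from h import *
plan([((-190,0,330),20,0),((-130,0,150),30,0),((-118,0,39),37,0)],False)
E
```

```text
t 6.18 jigTCP [-102.9    4.8  432.5] grasp [-103.8    4.8  451.5] phi 2.5 F [-0.2 -0.4  2.6] w 0.0299 g 0.0 q [-0.55  0.08  0.72  1.6  -0.07  1.45  2.  ]
[0.0914, -0.0052, 0.0987] [0.1, -17.5, -0.1]
[0.0391, -0.0055, 0.2811] [0.1, -27.5, -0.1]
[0.0319, -0.0058, 0.3925] [0.1, -34.5, -0.1]
```

>>> {"fn": "send_rows", "kwargs": {
  "motion": [
    {"dp":[0.03,-0.003,0.02],"dr":[0,0,0]},
    {"dp":[0.045,-0.005,0.055],"dr":[0,-4,0]},
    {"dp":[0.045,-0.005,0.095],"dr":[0,-8,0]},
    {"dp":[0.045,-0.005,0.135],"dr":[0,-12,0]},
    {"dp":[0.045,-0.005,0.175],"dr":[0,-16,0]}
  ]
}}

```text
time: 6.6
position: [0.5075, -0.1349, 0.2559]
tool_rot: [[-0.921, -0.238, 0.309], [-0.225, 0.971, 0.078], [-0.319, 0.002, -0.948]]
ft_force: [2.3, 0.6, -0.8]
width: 0.0007
grip_force: 0.0
```

```bash
python3 - <<'E'
from h import *
plan([((-130,0,150),30,0),((-118,0,90),37,0),((-118,0,39),37,0)],False)
E
```

```text
t 6.60 jigTCP [-139.8    1.   255.9] grasp [-145.9    0.9  273.9] phi 18.6 F [ 2.4  0.1 -0.8] w 0.0007 g 0.0 q [-0.54 -0.09  0.76  2.12 -0.12  0.79  2.11]
[0.0244, -0.0012, 0.1035] [0.1, -11.4, -0.2]
[0.0322, -0.0013, 0.1642] [0.1, -18.4, -0.2]
[0.0484, -0.0014, 0.2125] [0.1, -18.4, -0.2]
```

>>> {"fn": "send_rows", "kwargs": {
  "motion": [
    {"dp":[0.008,-0.001,0.035],"dr":[0,-4,0]},
    {"dp":[0.016,-0.001,0.07],"dr":[0,-8,0]},
    {"dp":[0.0244,-0.0012,0.1035],"dr":[0,-12,0]},
    {"dp":[0.028,-0.0012,0.13],"dr":[0,-15,0]},
    {"dp":[0.032,-0.0012,0.155],"dr":[0,-18.4,0]}
  ]
}}

```text
time: 7.02
position: [0.5163, -0.1357, 0.1869]
tool_rot: [[-0.87, -0.252, 0.423], [-0.234, 0.967, 0.095], [-0.433, -0.016, -0.901]]
ft_force: [0.3, 0.2, 1.1]
width: 0.0006
grip_force: 0.0
```

```bash
python3 - <<'E'
from h import *
plan([((-118,0,90),37,0),((-118,0,39),37,0)],False)
E
```

```text
t 7.02 jigTCP [-131.5   -1.9  186.9] grasp [-139.7   -1.8  204. ] phi 25.7 F [0.4 0.1 1.1] w 0.0006 g 0.0 q [-0.23  0.02  0.52  2.27 -0.47  0.51  2.5 ]
[0.0298, 0.0034, 0.0931] [-0.4, -11.3, 1.1]
[0.0519, 0.0042, 0.1391] [-0.4, -11.3, 1.1]
```

```bash
python3 - <<'E'
from h import *
plan([((-122,0,120),15,0),((-120,0,40),15,0)],False)
E
```

```text
t 7.02 jigTCP [-131.5   -1.9  186.9] grasp [-139.7   -1.8  204. ] phi 25.7 F [0.4 0.1 1.1] w 0.0006 g 0.0 q [-0.23  0.02  0.52  2.27 -0.47  0.51  2.5 ]
[0.0204, 0.0029, 0.0644] [-0.6, 10.7, 1.0]
[0.0533, 0.0042, 0.1373] [-0.6, 10.7, 1.0]
```

>>> {"fn": "send_rows", "kwargs": {
  "motion": [
    {"dp":[0.003,0.001,0.01],"dr":[0,4,0]},
    {"dp":[0.006,0.002,0.02],"dr":[0,8,1]},
    {"dp":[0.01,0.003,0.03],"dr":[0,10.7,1]},
    {"dp":[0.015,0.003,0.045],"dr":[-0.6,10.7,1]},
    {"dp":[0.02,0.003,0.064],"dr":[-0.6,10.7,1]}
  ]
}}

```text
time: 7.43
position: [0.5265, -0.1322, 0.1212]
tool_rot: [[-0.937, -0.24, 0.253], [-0.232, 0.971, 0.061], [-0.26, -0.001, -0.966]]
ft_force: [0.9, 0.6, -0.4]
width: 0.0005
grip_force: 0.0
```

```bash
python3 - <<'E'
from h import *
plan([((-122,0,120),15,0),((-120,0,40),15,0)],False)
E
```

```text
t 7.43 jigTCP [-120.8   -1.   121.2] grasp [-125.7   -1.   139.5] phi 15.1 F [ 1.   0.3 -0.4] w 0.0005 g 0.0 q [-0.23  0.22  0.49  2.19 -0.42  0.57  2.39]
[0.0015, 0.001, 0.0008] [-0.1, 0.1, 0.0]
[0.0204, 0.0011, 0.0786] [-0.1, 0.1, 0.0]
```

>>> {"fn": "send_rows", "kwargs": {
  "motion": [
    {"dp":[0.006,0.001,0.023],"dr":[0,0,0]},
    {"dp":[0.012,0.001,0.045],"dr":[0,0,0]},
    {"dp":[0.016,0.001,0.062],"dr":[0,0,0]},
    {"dp":[0.02,0.001,0.075],"dr":[0,0,0]},
    {"dp":[0.0204,0.0011,0.0786],"dr":[0,0,0]}
  ]
}}

```text
time: 7.85
position: [0.5244, -0.1308, 0.0377]
tool_rot: [[-0.939, -0.239, 0.249], [-0.231, 0.971, 0.061], [-0.256, 0.0, -0.967]]
ft_force: [-1.2, 0.1, 0.4]
width: 0.0001
grip_force: 0.0
```

```bash
python3 - <<'E'
from ov import *
plan([((-100,0,40),15,0),((-65,0,40),15,0)],False)
from bench import robot
ov({n:robot.snapshot(n)["color"] for n in("scene","top")},"pics/ov2.png",1.35)
E
```

```text
t 7.85 jigTCP [-122.4    0.9   37.7] grasp [-127.3    0.9   56.1] phi 14.8 F [-1.1  0.4  0.4] w 0.0001 g 0.0 q [-0.09  0.36  0.34  2.24 -0.64  0.39  2.61]
[-0.0222, -0.0008, 0.0036] [0.0, -0.2, -0.1]
[-0.0561, -0.0008, 0.0125] [0.0, -0.2, -0.1]
```

View pics/ov2.png

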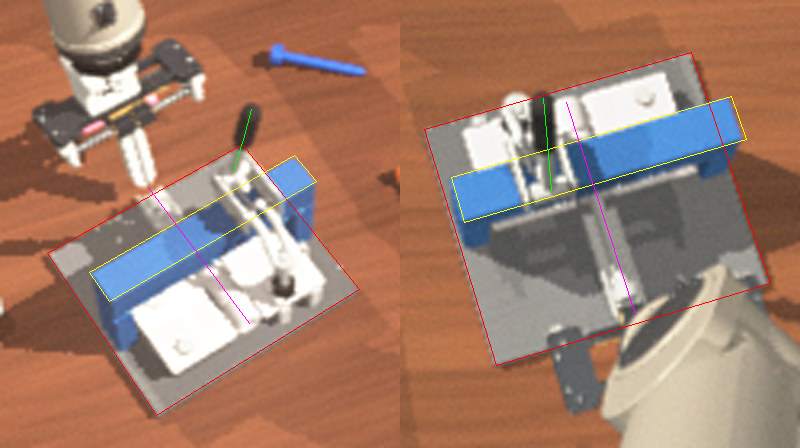

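Closed fingertips stand right behind the silver head on the axis (scene crop (150,185), top crop (620,305)). Next is a slow push.

>>> {"fn": "send_rows", "kwargs": {
  "motion": [
    {"dp":[-0.005,-0.001,-0.001],"dr":[0,0,0]},
    {"dp":[-0.01,-0.001,0.0005],"dr":[0,0,0]},
    {"dp":[-0.015,-0.001,0.002],"dr":[0,0,0]},
    {"dp":[-0.02,-0.001,0.003],"dr":[0,0,0]},
    {"dp":[-0.025,-0.001,0.0045],"dr":[0,0,0]}
  ]
}}

```text
time: 8.37
position: [0.5513, -0.1252, 0.0422]
tool_rot: [[-0.938, -0.24, 0.252], [-0.232, 0.971, 0.062], [-0.259, -0.001, -0.966]]
ft_force: [-1.1, -1.0, 1.7]
width: 0.0005
grip_force: 0.9
```

```bash
python3 - <<'E'
from h import *
plan([((-65,0,40),15,0)],False)
E
```

```text
t 8.37 jigTCP [-95.   -0.2  42.2] grasp [-99.9  -0.2  60.6] phi 15.0 F [-1.4 -0.7  1.7] w 0.0005 g 0.9 q [-0.12  0.39  0.36  2.19 -0.63  0.42  2.57]
[-0.0284, 0.0002, 0.0099] [-0.0, 0.0, 0.0]
```

>>> {"fn": "send_rows", "kwargs": {
  "motion": [
    {"dp":[-0.006,0,0.003],"dr":[0,0,0]},
    {"dp":[-0.012,0,0.005],"dr":[0,0,0]},
    {"dp":[-0.018,0,0.007],"dr":[0,0,0]},
    {"dp":[-0.024,0,0.0085],"dr":[0,0,0]},
    {"dp":[-0.029,0,0.01],"dr":[0,0,0]}
  ]
}}

```text
time: 8.78
position: [0.581, -0.118, 0.0395]
tool_rot: [[-0.938, -0.239, 0.251], [-0.231, 0.971, 0.061], [-0.259, -0.001, -0.966]]
ft_force: [-1.1, -0.2, 0.6]
width: 0.0005
grip_force: 0.8
```

```bash
python3 - <<'E'
from h import *
plan([((-80,0,43),25,0),((-75,0,39),37,0)],False)
E
```

```text
t 8.78 jigTCP [-64.5  -0.3  39.5] grasp [-69.4  -0.3  57.8] phi 15.0 F [-1.2  0.1  0.6] w 0.0005 g 0.8 q [-0.14  0.43  0.36  2.13 -0.63  0.43  2.53]
[0.0141, 0.0003, -0.0074] [-0.0, -10.0, 0.0]
[0.0103, 0.0003, -0.0023] [-0.0, -22.0, 0.0]
```

>>> {"fn": "send_rows", "kwargs": {
  "motion": [
    {"dp":[0.012,0,-0.008],"dr":[0,-4,0]},
    {"dp":[0.014,0,-0.0075],"dr":[0,-9,0]},
    {"dp":[0.013,0,-0.006],"dr":[0,-14,0]},
    {"dp":[0.012,0,-0.004],"dr":[0,-18,0]},
    {"dp":[0.0103,0,-0.0023],"dr":[0,-22,0]}
  ]
}}

```text
time: 9.2
position: [0.5674, -0.1236, 0.0424]
tool_rot: [[-0.884, -0.246, 0.398], [-0.216, 0.969, 0.121], [-0.416, 0.021, -0.909]]
ft_force: [0.7, -0.2, -0.4]
width: 0.0007
grip_force: 0.0
```

```bash
python3 - <<'E'
from h import *
plan([((-75,0,39),37,0),((-45,0,39),37,0)],False)
E
```

```text
t 9.20 jigTCP [-78.9  -2.4  42.4] grasp [-86.8  -2.8  59.7] phi 24.6 F [ 0.7 -0.4 -0.4] w 0.0007 g 0.0 q [ 0.41  0.38 -0.2   2.23 -0.7   0.21  2.71]
[-0.0021, 0.0023, 0.0048] [1.2, -12.4, -0.3]
[-0.0294, 0.0021, 0.0173] [1.2, -12.4, -0.3]
```

```bash
cat > fk.py <<'E'
from h import *
from scipy.optimize import least_squares as LS
from scipy.spatial.transform import Rotation as Ro
D=[([-1.25,.426,.074,1.606,-.034,1.111,-.067],[-159.5,764.3,204.9]),([-1.06,.18,.01,1.72,0,1.24,.66],[-159.6,617.5,305.3]),([-.92,-.12,.08,2.05,.16,1.05,.89],[-157.1,415.5,305.2]),
([-.79,-.32,.77,2.12,.18,.92,1.71],[-148.5,47.8,312.2]),([-1.05,.03,1.21,2.23,-.29,.6,2.19],[-104.4,53.9,190.2]),([-.61,.76,.99,1.42,-.34,1.71,2.21],[-46.8,49.4,256.1]),
([-.38,.63,.66,.99,-.26,1.88,2],[65.3,47.9,417.9]),([-.55,.08,.72,1.6,-.07,1.45,2],[-102.9,4.8,432.5]),([-.54,-.09,.76,2.12,-.12,.79,2.11],[-139.8,1,255.9]),([-.14,.43,.36,2.13,-.63,.43,2.53],[-64.5,-.3,39.5]),([.41,.38,-.2,2.23,-.7,.21,2.71],[-78.9,-2.4,42.4])]
def fk(q,p):
    h,a,b,c,o4,o6=p;Z=lambda t:Ro.from_rotvec([0,0,-t]).as_matrix();Y=lambda t:Ro.from_rotvec([0,t,0]).as_matrix()
    v=lambda x,z:np.array([x,0,z])
    R=Z(q[0])@Y(q[1]);X=v(0,h)
    R2=R@Z(q[2]);X=X+R2@v(o4,a);R=R2@Y(q[3]);X=X+R@v(-o4,0)
    R=R@Z(q[4]);X=X+R@v(0,b);R=R@Y(q[5]);X=X+R@v(o6,c);R=R@Z(q[6])
    return X,R
E
python3 - <<'E'
from fk import *
f=lambda p:np.concatenate([fk(q,p)[0]-jw(x) for q,x in D])
r=LS(f,[.34,.4,.4,.3,0,0]);print(r.x.round(4),(f(r.x)*1000).round(0))
from bench import robot
s=robot.sense();R=fk(s["joints"],r.x)[1];print((R.T@np.array(s["tool_rot"])).round(2).tolist())
M=R.T@np.array(s["tool_rot"]);p=r.x
np.save("p.npy",p);np.save("M.npy",M)
lo=np.array([-2.85,-.5,-1.23,.21,-1.02,.16,-2.73]);hi=np.array([2.85,2.14,1.37,2.46,4.16,2.05,2.73])
for flip in(0,1):
  for x,ph in((-75,25),(-75,37),(-45,33),(-19,30),(-19,37),(-19,0)):
    X=jw((x,0,39));Rg=Rt(ph)
    if flip:Rg=Rg@np.diag([-1,-1,1])
    g=lambda q:np.concatenate([(fk(q,p)[0]-X)*10,Ro.from_matrix((fk(q,p)[1]@M).T@Rg).as_rotvec()*3,.001*(q-(lo+hi)/2)/(hi-lo)])
    best=min((LS(g,np.clip(q0,lo+.01,hi-.01),bounds=(lo,hi)) for q0 in ([.2,.4,0,2.2,-.3,.5,[2.3,-.8][flip]],[-.5,.3,.7,2.1,.1,.6,[2.3,-.8][flip]],[.5,.4,-.4,2.1,.1,.6,[2.3,-.8][flip]],[.2,.4,0,2.2,3,.5,-.5])),key=lambda r:r.cost)
    print(flip,x,ph,best.x.round(2),"err",np.abs(g(best.x)[:6]).max().round(4))
E
```

```text
[ 0.2854  0.474   0.481   0.2976  0.0058 -0.0373] [-57.  22.   4. -49.  49.  -2. -38.  74.   2.   3.  65.  17. -11.  29.
   5.   3.  15. -27.  -1.  42. -16.  15.  56.  -8.  12.  44.  13. -14.
  27.   5.  -8.  31.   8.]
[[0.0, -1.0, 0.0], [1.0, 0.0, -0.0], [-0.0, 0.0, 1.0]]
0 -75 25 [ 1.35  0.88 -1.17  2.17  1.34  0.51  1.12] err 0.0
0 -75 37 [ 1.46  0.99 -1.18  2.23  1.82  0.37  0.8 ] err 0.0
0 -45 33 [ 1.35  0.96 -1.16  2.16  1.62  0.42  0.92] err 0.0
0 -19 30 [ 1.26  0.93 -1.13  2.09  1.47  0.45  1.01] err 0.0
0 -19 37 [ 0.56  0.52 -0.35  2.13  4.16  0.16 -2.09] err 0.0977
0 -19 0 [ 0.57  0.63 -0.49  1.81  0.39  0.8   1.7 ] err 0.0
1 -75 25 [ 0.18  0.42  0.09  2.18 -1.02  0.28 -0.12] err 0.0
1 -75 37 [ 0.75  0.48 -0.48  2.22  4.16  0.16  1.13] err 0.0605
1 -45 33 [ 0.59  0.47 -0.35  2.16 -1.02  0.16 -0.03] err 0.1097
1 -19 30 [ 0.41  0.49 -0.22  2.11 -1.02  0.16 -0.1 ] err 0.0056
1 -19 37 [ 0.56  0.52 -0.35  2.13  4.16  0.16  1.05] err 0.0977
1 -19 0 [ 0.22  0.57 -0.06  1.81  0.05  0.76 -1.19] err 0.0
```

```bash
cat > fk2.py <<'E'
from fk import *
def fk(q,p):
    h,a,b,c,o4,o6,y1,y2,y3,y4=p;Z=lambda t:Ro.from_rotvec([0,0,-t]).as_matrix();Y=lambda t:Ro.from_rotvec([0,t,0]).as_matrix()
    v=lambda *k:np.array(k)
    R=Z(q[0]);X=v(0,0,h)+R@v(0,y1,0);R=R@Y(q[1])
    R=R@Z(q[2]);X=X+R@v(o4,y2,a);R=R@Y(q[3]);X=X+R@v(-o4,0,0)
    R=R@Z(q[4]);X=X+R@v(0,y3,b);R=R@Y(q[5]);X=X+R@v(o6,y4,c);R=R@Z(q[6])
    return X,R
M=np.array([[0,-1,0],[1,0,0],[0,0,1.]])
lo=np.array([-2.85,-.5,-1.23,.21,-1.02,.16,-2.73]);hi=np.array([2.85,2.14,1.37,2.46,4.16,2.05,2.73])
f=lambda p:np.concatenate([np.concatenate([fk(q,p)[0]-jw(x) for q,x in D]),.02*np.array(p)[4:]])
r=LS(f,[.34,.4,.4,.3,0,0,0,0,0,0]);p=r.x
def ik(X,Rg,q0,w=.001,qr=None):
    qr=(lo+hi)/2 if qr is None else qr
    g=lambda q:np.concatenate([(fk(q,p)[0]-X)*10,Ro.from_matrix((fk(q,p)[1]@M).T@Rg).as_rotvec()*3,w*(q-qr)])
    b=LS(g,np.clip(q0,lo+.01,hi-.01),bounds=(lo+.005,hi-.005));return b.x,np.abs(g(b.x)[:6]).max()
E
python3 - <<'E'
from fk2 import *
print(p.round(4),(f(p)[:-6]*1000).round(0))
for flip in(0,1):
  for x,ph in((-75,25),(-75,37),(-19,30),(-19,35),(-19,0)):
    Rg=Rt(ph)@np.diag([-1,-1,1] if flip else [1,1,1])
    for q0 in ([.2,.4,0,2.2,-.3,.5,[2.3,-.8][flip]],[-.8,.5,1.2,2.1,-1,.4,0],[1.3,.9,-1.1,2.1,1.4,.5,1-3*flip]):
      q,e=ik(jw((x,0,39)),Rg,q0)
      if e<.01: print(flip,x,ph,q.round(2))
E
```

```text
[ 0.2847  0.5544  0.493   0.3655  0.0006  0.0013 -0.0296 -0.0301 -0.0025
 -0.0025] [ 0. -1.  1. -3. -0.  0. -0.  0. -0. -1. -3. -1. -2.  1. -1. -1. -2. -1.
  1.  0.  2.  0.  5. -2.  3. -3.  4.  2. -2. -1. -1. -0. -2.]
0 -75 25 [ 0.44  0.39 -0.26  2.23 -0.58  0.17  2.59]
0 -75 25 [ 1.08  0.61 -1.05  2.22  1.12  0.36  1.02]
0 -75 25 [ 1.08  0.61 -1.05  2.22  1.12  0.36  1.02]
0 -75 37 [ 1.19  0.66 -1.04  2.34  2.21  0.23  0.06]
0 -75 37 [ 1.19  0.66 -1.04  2.34  2.21  0.23  0.06]
0 -19 30 [ 0.88  0.57 -0.84  2.18  1.25  0.19  0.85]
0 -19 30 [ 0.88  0.57 -0.84  2.18  1.25  0.19  0.85]
0 -19 35 [ 0.96  0.61 -0.88  2.23  1.99  0.17  0.17]
0 -19 35 [ 0.96  0.61 -0.88  2.23  1.99  0.17  0.17]
0 -19 0 [ 0.76  0.77 -0.99  1.79  0.75  1.01  1.29]
0 -19 0 [ 0.76  0.77 -0.99  1.79  0.75  1.01  1.29]
0 -19 0 [ 0.76  0.77 -0.99  1.79  0.75  1.01  1.29]
1 -75 25 [ 0.44  0.39 -0.26  2.23 -0.58  0.17 -0.55]
1 -75 25 [ 0.44  0.39 -0.26  2.23 -0.58  0.17 -0.55]
1 -75 25 [ 0.76  0.44 -0.63  2.23  0.42  0.17 -1.51]
1 -75 37 [ 1.31  0.79 -1.22  2.33  1.91  0.37 -2.72]
1 -19 30 [ 0.85  0.56 -0.79  2.18  1.2   0.17 -2.25]
1 -19 35 [ 1.19  0.84 -1.22  2.22  1.73  0.45 -2.59]
1 -19 0 [ 0.16  0.55 -0.13  1.82  0.1   0.78 -1.34]
1 -19 0 [ 0.16  0.55 -0.13  1.82  0.1   0.78 -1.34]
1 -19 0 [ 0.16  0.55 -0.13  1.82  0.1   0.78 -1.34]
```

```bash
python3 - <<'E'
from fk2 import *
for x,ph in((-75,20),(-19,20),(-19,25),(-19,28)):
  for q3 in (.4,.1,-.2,-.5,-.8,-1.1):
    qr=np.array([.2-q3,.4,q3,2.2,-.3-q3,.3,2.2]);W=np.array([0,0,1,0,0,0,0.])
    best=None
    X=jw((x,0,42));Rg=Rt(ph)
    l2=lo.copy();l2[5]=-.3;h2=hi.copy();h2[6]=4
    g=lambda q:np.concatenate([(fk(q,p)[0]-X)*10,Ro.from_matrix((fk(q,p)[1]@M).T@Rg).as_rotvec()*3,[q[2]-q3]])
    b=LS(g,np.clip(qr,l2+.01,h2-.01),bounds=(l2,h2))
    print(x,ph,b.x.round(2),"err%.3f"%np.abs(b.fun).max())
E
```

```text
-75 20 [-0.14  0.4   0.4   2.21 -0.92  0.38  2.86] err0.000
-75 20 [ 0.1   0.38  0.1   2.19 -0.63  0.31  2.59] err0.000
-75 20 [ 0.36  0.38 -0.2   2.18 -0.25  0.27  2.23] err0.000
-75 20 [ 0.61  0.42 -0.5   2.17  0.2   0.28  1.81] err0.000
-75 20 [ 0.86  0.49 -0.8   2.16  0.64  0.35  1.42] err0.000
-75 20 [ 1.08  0.64 -1.1   2.15  0.99  0.51  1.13] err0.000
-19 20 [-0.18  0.46  0.4   2.1  -0.86  0.41  2.74] err0.000
-19 20 [ 0.06  0.44  0.1   2.09 -0.54  0.34  2.45] err0.000
-19 20 [ 0.31  0.44 -0.2   2.08 -0.14  0.31  2.08] err0.000
-19 20 [ 0.55  0.48 -0.5   2.07  0.3   0.33  1.68] err0.000
-19 20 [ 0.79  0.56 -0.8   2.06  0.7   0.42  1.34] err0.000
-19 20 [ 0.99  0.71 -1.1   2.05  1.03  0.59  1.09] err0.000
-19 25 [-0.13  0.44  0.35  2.14 -1.02  0.36  2.91] err0.080
-19 25 [ 0.09  0.43  0.1   2.15 -0.92  0.27  2.85] err0.000
-19 25 [ 0.33  0.43 -0.2   2.14 -0.45  0.2   2.41] err0.000
-19 25 [ 0.58  0.47 -0.5   2.13  0.25  0.2   1.75] err0.000
-19 25 [ 0.82  0.55 -0.8   2.12  0.83  0.29  1.23] err0.000
-19 25 [ 1.03  0.7  -1.1   2.11  1.17  0.48  0.98] err0.000
-19 28 [-0.08  0.43  0.29  2.15 -1.02  0.33  2.91] err0.181
-19 28 [ 0.13  0.42  0.06  2.16 -1.02  0.24  2.95] err0.074
-19 28 [ 0.35  0.43 -0.2   2.17 -0.85  0.15  2.81] err0.000
-19 28 [ 0.6   0.47 -0.5   2.16  0.16  0.11  1.85] err0.000
-19 28 [ 0.84  0.55 -0.8   2.16  0.98  0.21  1.09] err0.000
-19 28 [ 1.06  0.7  -1.1   2.15  1.29  0.42  0.87] err0.000
```

>>> {"fn": "send_rows", "kwargs": {
  "motion": [
    {"dp":[0,0.002,-0.002],"dr":[1,4,0]},
    {"dp":[0,0.002,-0.002],"dr":[1,7,0]},
    {"dp":[0,0.002,-0.002],"dr":[1,7,0]},
    {"dp":[0,0.002,-0.002],"dr":[1,7,0]},
    {"dp":[0,0.002,-0.002],"dr":[1,7,0]}
  ]
}}

```text
time: 9.62
position: [0.567, -0.121, 0.0443]
tool_rot: [[-0.925, -0.243, 0.292], [-0.23, 0.97, 0.076], [-0.302, 0.003, -0.953]]
ft_force: [0.2, -0.4, 0.3]
width: 0.0001
grip_force: 0.0
```

```bash
python3 - <<'E'
from h import *
plan([((-80,0,42),25,0)],False)
E
```

```text
t 9.62 jigTCP [-78.7   0.1  44.3] grasp [-84.5   0.1  62.4] phi 17.6 F [ 0.1 -0.5  0.3] w 0.0001 g 0.0 q [ 0.09  0.37  0.11  2.18 -0.5   0.35  2.45]
[0.0019, -0.0001, 0.0018] [0.2, -7.4, 0.1]
```

>>> {"fn": "send_rows", "kwargs": {
  "motion": [
    {"dp":[-0.008,0,0.005],"dr":[0,0,0]},
    {"dp":[-0.016,0,0.008],"dr":[0,0,0]},
    {"dp":[-0.024,0,0.011],"dr":[0,0,0]},
    {"dp":[-0.032,0,0.0135],"dr":[0,0,0]},
    {"dp":[-0.04,0,0.016],"dr":[0,0,0]}
  ]
}}

```text
time: 10.03
position: [0.6084, -0.1119, 0.0407]
tool_rot: [[-0.926, -0.24, 0.291], [-0.227, 0.971, 0.076], [-0.3, 0.004, -0.954]]
ft_force: [0.8, -0.5, -0.1]
width: 0.0003
grip_force: 0.5
```

>>> {"fn": "send_rows", "kwargs": {
  "motion": [
    {"dp":[0.005,0,-0.003],"dr":[0,0,0]},
    {"dp":[0.01,0,-0.005],"dr":[0,-2,0]},
    {"dp":[0.011,0,-0.004],"dr":[0,-4,0]},
    {"dp":[0.011,0,-0.004],"dr":[0,-6,0]},
    {"dp":[0.011,0,-0.004],"dr":[0,-8,0]}
  ]
}}

```text
time: 10.45
position: [0.596, -0.1148, 0.0417]
tool_rot: [[-0.876, -0.24, 0.418], [-0.215, 0.971, 0.106], [-0.432, 0.003, -0.902]]
ft_force: [0.7, -0.6, -0.9]
width: 0.0004
grip_force: 0.0
```

```bash
python3 - <<'E'
from h import *
plan([((-45,0,40),30,0)],False)
E
```

```text
t 10.45 jigTCP [-49.1  -0.7  41.7] grasp [-57.3  -0.8  58.8] phi 25.6 F [ 0.5 -0.7 -0.9] w 0.0004 g 0.0 q [ 0.35  0.4  -0.18  2.2  -0.7   0.18  2.67]
[-0.003, 0.0007, 0.0033] [0.2, -4.4, -0.1]
```

>>> {"fn": "send_rows", "kwargs": {
  "motion": [
    {"dp":[-0.005,0.0005,0.0025],"dr":[0,0,0]},
    {"dp":[-0.009,0.0007,0.0045],"dr":[0,-0.5,0]},
    {"dp":[-0.013,0.0007,0.0065],"dr":[0,-1,0]},
    {"dp":[-0.016,0.0007,0.008],"dr":[0,-1.5,0]},
    {"dp":[-0.018,0.0007,0.009],"dr":[0,-2,0]}
  ]
}}

```text
time: 10.87
position: [0.6174, -0.1085, 0.0432]
tool_rot: [[-0.864, -0.24, 0.443], [-0.21, 0.971, 0.117], [-0.458, 0.008, -0.889]]
ft_force: [-0.5, -1.2, -0.9]
width: 0.0011
grip_force: 0.4
```

```bash
python3 - <<'E'
from ov import *
plan([((-19,0,40),27,0)],False)
from bench import robot
I={n:robot.snapshot(n)["color"] for n in("scene","top")}
a=I["scene"][175:265,260:350];b=I["top"][140:230,305:395]
cv2.imwrite("pics/c3.png",np.hstack([cv2.resize(i,None,fx=4.4,fy=4.4,interpolation=2) for i in(a,b)]))
E
```

```text
t 10.87 jigTCP [-26.8   0.3  43.2] grasp [-35.5   0.1  60.1] phi 27.2 F [-0.7 -1.  -0.9] w 0.0011 g 0.4 q [ 0.37  0.42 -0.22  2.18 -0.76  0.16  2.73]
[-0.0055, -0.0003, 0.0064] [0.4, 0.2, -0.2]
```

View pics/c3.png

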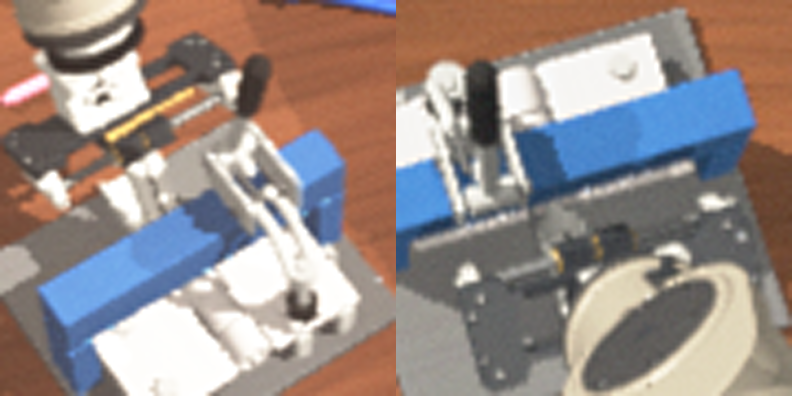

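Gripper body is about 9 px (20 mm) clear of the clamp bracket (crop (480,225) against (490,265)), and the fingers go under the bridge. The last 8 mm go gently.

>>> {"fn": "send_rows", "kwargs": {
  "motion": [
    {"dp":[-0.001,0,0.0015],"dr":[0,1,0]},
    {"dp":[-0.002,0,0.0025],"dr":[0,1,0]},
    {"dp":[-0.003,0,0.0035],"dr":[0,1,0]},
    {"dp":[-0.004,0,0.0042],"dr":[0,1,0]},
    {"dp":[-0.0048,0,0.0046],"dr":[0,1,0]}
  ]
}}

```text
time: 11.38
position: [0.6227, -0.1081, 0.0414]
tool_rot: [[-0.871, -0.241, 0.428], [-0.214, 0.97, 0.112], [-0.442, 0.006, -0.897]]
ft_force: [-1.9, -0.4, 0.4]
width: 0.0006
grip_force: 0.9
```

```bash
python3 - <<'E'
from h import *
plan([((-19,0,41),26,0)],False)
E
```

```text
t 11.38 jigTCP [-21.6  -0.6  41.4] grasp [-30.   -0.7  58.5] phi 26.3 F [-1.9  0.   0.4] w 0.0006 g 0.9 q [ 0.31  0.43 -0.15  2.16 -0.73  0.19  2.69]
[-0.0021, 0.0006, 0.0015] [0.4, 0.3, -0.1]
```

Continue at about 0.6 mm per row.

>>> {"fn": "send_rows", "kwargs": {
  "motion": [
    {"dp":[-0.0007,0,0.0003],"dr":[0,0,0]},
    {"dp":[-0.0014,0,0.0006],"dr":[0,0,0]},
    {"dp":[-0.002,0,0.001],"dr":[0,0,0]},
    {"dp":[-0.0026,0,0.0013],"dr":[0,0,0]},
    {"dp":[-0.0032,0,0.0016],"dr":[0,0,0]}
  ]
}}

```text
time: 11.8
position: [0.6253, -0.1079, 0.0411]
tool_rot: [[-0.872, -0.24, 0.427], [-0.213, 0.971, 0.112], [-0.441, 0.007, -0.897]]
ft_force: [-12.3, -3.2, 8.0]
width: 0.0005
grip_force: 6.2
```

>>> {"fn": "send_rows", "kwargs": {
  "motion": [
    {"dp":[-0.0004,0,0.0002],"dr":[0,0,0]},
    {"dp":[-0.0008,0,0.0004],"dr":[0,0,0]},
    {"dp":[-0.0011,0,0.0005],"dr":[0,0,0]},
    {"dp":[-0.0014,0,0.0007],"dr":[0,0,0]},
    {"dp":[-0.0017,0,0.0008],"dr":[0,0,0]}
  ]
}}

```text
time: 12.22
position: [0.6258, -0.1078, 0.0408]
tool_rot: [[-0.873, -0.24, 0.426], [-0.212, 0.971, 0.112], [-0.44, 0.007, -0.898]]
ft_force: [-23.3, -5.6, 16.5]
width: 0.0005
grip_force: 11.6
```

```bash
python3 - <<'E'
from h import *
plan([((-16,0,41),26,0)],False)
E
```

```text
t 12.22 jigTCP [-18.6  -1.1  40.8] grasp [-26.9  -1.2  57.8] phi 26.1 F [-23.9   0.1  16.5] w 0.0005 g 11.6 q [ 0.29  0.43 -0.14  2.15 -0.73  0.19  2.68]
[-0.0024, 0.0011, 0.0009] [0.4, 0.1, -0.2]
```

>>> {"fn": "send_rows", "kwargs": {
  "motion": [
    {"dp":[0.01,0,-0.005],"dr":[0,0,0]},
    {"dp":[0.035,0,-0.018],"dr":[0,0,0]},
    {"dp":[0.065,0,-0.034],"dr":[0,0,0]},
    {"dp":[0.07,0,-0.07],"dr":[0,4,0]},
    {"dp":[0.055,0,-0.105],"dr":[0,9,0]}
  ]
}}

```text
time: 12.63
position: [0.5419, -0.1335, 0.0661]
tool_rot: [[-0.902, -0.235, 0.363], [-0.213, 0.972, 0.1], [-0.376, 0.013, -0.926]]
ft_force: [-0.0, 0.2, -1.2]
width: 0.0003
grip_force: 0.0
```

```bash
python3 - <<'E'
from h import *
plan([((-130,20,250),5,0),((-70,50,400),-15,0),(hand(1.35,117),-30,130)],False)
E
```

```text
t 12.63 jigTCP [-106.1   -5.9   66.1] grasp [-113.3   -6.1   83.7] phi 22.1 F [ 0.   0.2 -1.2] w 0.0003 g 0.0 q [ 0.32  0.3  -0.08  2.25 -0.58  0.3   2.58]
[-0.0468, 0.0282, -0.179] [0.7, 17.1, -0.5]
[-0.1585, 0.0605, -0.2951] [0.8, 37.1, -0.3]
[-0.2958, 0.0611, -0.2248] [0.8, 52.1, -0.2]
```

>>> {"fn": "send_rows", "kwargs": {
  "motion": [
    {"dp":[-0.006,0.004,-0.038],"dr":[0,4,0]},
    {"dp":[-0.015,0.01,-0.075],"dr":[0,8,0]},
    {"dp":[-0.025,0.016,-0.112],"dr":[0,12,0]},
    {"dp":[-0.036,0.022,-0.148],"dr":[0,16,0]},
    {"dp":[-0.05,0.03,-0.184],"dr":[0,20,0]}
  ]
}}

```text
time: 13.05
position: [0.5196, -0.1089, 0.231]
tool_rot: [[-0.968, -0.248, 0.032], [-0.248, 0.969, 0.016], [-0.035, 0.007, -0.999]]
ft_force: [0.9, -0.0, -0.3]
width: 0.0003
grip_force: 0.0
```

```bash
python3 - <<'E'
from ov import *
plan([((-70,50,420),-15,0),(hand(1.35,117),-30,130)],False)
from bench import robot
I={n:robot.snapshot(n)["color"] for n in("scene","top")}
a=I["scene"][175:265,260:350];b=I["top"][140:230,305:395]
cv2.imwrite("pics/c4.png",np.hstack([cv2.resize(i,None,fx=4.4,fy=4.4,interpolation=2) for i in(a,b)]))
E
```

```text
t 13.05 jigTCP [-121.9   23.3  231. ] grasp [-122.6   23.1  249.9] phi 2.0 F [ 0.9 -0.2 -0.3] w 0.0003 g 0.0 q [-0.11  0.15  0.24  1.93 -0.06  1.04  1.97]
[-0.0588, 0.0277, -0.1869] [0.4, 17.0, 0.6]
[-0.2112, 0.0261, -0.148] [0.3, 32.0, 0.6]
```

View pics/c4.png

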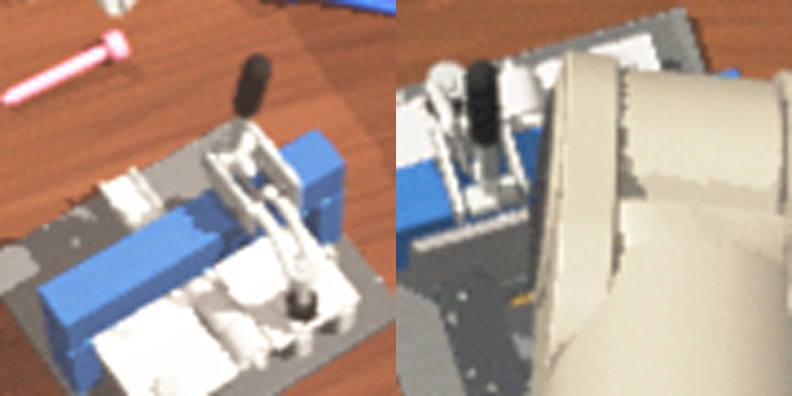

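The trough is empty, with the head gone under the bridge, and the pin's nose sticks out of the far knuckle (scene crop (260,350)). Now back to the handle.

>>> {"fn": "send_rows", "kwargs": {
  "motion": [
    {"dp":[0,0.005,-0.041],"dr":[0,4,0]},
    {"dp":[-0.005,0.01,-0.082],"dr":[0,8,0]},
    {"dp":[-0.015,0.016,-0.122],"dr":[0,12,0]},
    {"dp":[-0.03,0.022,-0.16],"dr":[0,15,0]},
    {"dp":[-0.055,0.0275,-0.19],"dr":[0,17,0.6]}
  ],
  "grip": 0.06
}}

```text
time: 13.57
position: [0.5598, -0.0716, 0.4239]
tool_rot: [[-0.938, -0.24, -0.249], [-0.234, 0.971, -0.052], [0.254, 0.009, -0.967]]
ft_force: [1.2, -0.5, -0.5]
width: 0.0306
grip_force: 0.0
```

```bash
python3 - <<'E'
from h import *
plan([(hand(1.35,117),-30,130),(hand(1.35,117),-30,0)])
E
```

```text
t 13.57 jigTCP [-73.9  49.9 423.9] grasp [-69.1  49.7 442.3] phi -14.7 F [ 1.  -0.7 -0.5] w 0.0306 g 0.0 q [-0.19  0.29  0.23  1.37 -0.    1.74  1.85]
[-0.157, -0.0004, 0.0144] [0.5, 15.3, 0.2]
[-0.1227, -0.0015, 0.1398] [0.5, 15.3, 0.2]
```

>>> {"fn": "send_rows", "kwargs": {
  "motion": [
    {"dp":[-0.04,0,-0.002],"dr":[0,4,0]},
    {"dp":[-0.08,0,-0.002],"dr":[0,8,0]},
    {"dp":[-0.12,0,0.004],"dr":[0,12,0]},
    {"dp":[-0.15,0,0.01],"dr":[0,15.3,0]},
    {"dp":[-0.157,0,0.0144],"dr":[0.5,15.3,0]}
  ]
}}

```text
time: 13.98
position: [0.7022, -0.0355, 0.3591]
tool_rot: [[-0.84, -0.246, -0.484], [-0.214, 0.969, -0.122], [0.499, 0.001, -0.866]]
ft_force: [-15.7, 1.6, 7.8]
width: 0.0599
grip_force: 0.0
```

```bash
python3 - <<'E'
from h import *
plan([(hand(1.35,117),-30,60),(hand(1.35,117),-30,0)])
E
```

```text
t 13.98 jigTCP [ 73.   50.8 359.1] grasp [ 82.5  50.8 375.6] phi -30.0 F [-14.9   5.3   7.8] w 0.0599 g 0.0 q [-0.27  0.79  0.46  0.85 -0.15  2.05  1.93]
[0.0045, -0.0006, 0.0599] [-0.1, 0.0, 0.4]
[0.0045, -0.0005, 0.1199] [-0.1, 0.0, 0.4]
```

>>> {"fn": "send_rows", "kwargs": {
  "motion": [
    {"dp":[0.0045,0,0.02],"dr":[0,0,0]},
    {"dp":[0.0045,0,0.05],"dr":[0,0,0]},
    {"dp":[0.0045,0,0.085],"dr":[0,0,0]},
    {"dp":[0.0045,0,0.11],"dr":[0,0,0]},
    {"dp":[0.0045,0,0.12],"dr":[0,0,0]}
  ]
}}

```text
time: 14.4
position: [0.6366, -0.052, 0.2576]
tool_rot: [[-0.84, -0.244, -0.484], [-0.212, 0.97, -0.121], [0.499, 0.001, -0.867]]
ft_force: [0.2, 0.5, 0.5]
width: 0.06
grip_force: 0.0
```

>>> {"fn": "send_rows", "kwargs": {
  "motion": [
    {"dp":[0,0,0],"dr":[0,0,0]},
    {"dp":[0,0,0],"dr":[0,0,0]},
    {"dp":[0,0,0],"dr":[0,0,0]},
    {"dp":[0,0,0],"dr":[0,0,0]},
    {"dp":[0,0,0],"dr":[0,0,0]}
  ],
  "grip": 0.0
}}

```text
time: 14.82
position: [0.6395, -0.0517, 0.2617]
tool_rot: [[-0.843, -0.244, -0.479], [-0.212, 0.97, -0.121], [0.494, -0.001, -0.869]]
ft_force: [-0.1, 0.3, 0.3]
width: 0.0302
grip_force: 0.0
```

```bash
python3 - <<'E'
from h import *
plan([(hand(1.35,117),-30,0)]+[(hand(a,117),-30+np.degrees(1.33-a)*.8,0) for a in (1.28,1.2,1.1,1.0,.9)])
E
```

```text
t 14.82 jigTCP [  8.3  50.  261.7] grasp [ 17.7  50.1 278.2] phi -29.6 F [-0.   0.3  0.3] w 0.0302 g 0.0 q [-0.32  0.7   0.45  1.23 -0.11  1.77  1.93]
[-0.0029, -0.0, 0.0032] [-0.2, 0.4, 0.2]
[0.0041, -0.0, 0.0058] [-0.2, -1.9, 0.2]
[0.0115, 0.0, 0.0094] [-0.2, -5.6, 0.2]
[0.0204, 0.0001, 0.0146] [-0.1, -10.2, 0.2]
[0.0286, 0.0001, 0.0208] [-0.1, -14.8, 0.2]
[0.0362, 0.0002, 0.0277] [-0.1, -19.3, 0.2]
```

>>> {"fn": "send_rows", "kwargs": {
  "motion": [
    {"dp":[-0.001,0,0.001],"dr":[0,0,0]},
    {"dp":[-0.001,0,0.001],"dr":[0,0,0]},
    {"dp":[-0.001,0,0.001],"dr":[0,0,0]},
    {"dp":[-0.001,0,0.001],"dr":[0,0,0]},
    {"dp":[0.004,0,0.003],"dr":[0,-2,0]}
  ]
}}

```text
time: 15.23
position: [0.6358, -0.0533, 0.2601]
tool_rot: [[-0.859, -0.245, -0.45], [-0.216, 0.969, -0.116], [0.464, -0.003, -0.886]]
ft_force: [8.9, -1.3, 1.3]
width: 0.0194
grip_force: 30.0
```

```bash
python3 - <<'E'
from h import *
plan([(hand(a,119),-30+np.degrees(1.33-a)*.8,0) for a in (1.2,1.12,1.04,.96,.88)])
E
```

```text
t 15.23 jigTCP [  4.3  49.4 260.1] grasp [ 13.1  49.5 276.9] phi -27.7 F [ 8.3 -3.4  1.3] w 0.0194 g 30.0 q [-0.32  0.67  0.45  1.27 -0.11  1.72  1.93]
[0.0099, 0.0006, 0.0038] [-0.3, -3.6, 0.2]
[0.0172, 0.0007, 0.0078] [-0.3, -7.3, 0.2]
[0.0243, 0.0007, 0.0123] [-0.3, -11.0, 0.2]
[0.0309, 0.0008, 0.0175] [-0.2, -14.6, 0.3]
[0.0372, 0.0008, 0.0231] [-0.2, -18.3, 0.3]
```

>>> {"fn": "send_rows", "kwargs": {
  "motion": [
    {"dp":[0.0099,0,0.0038],"dr":[0,-3.6,0]},
    {"dp":[0.0172,0,0.0078],"dr":[0,-7.3,0]},
    {"dp":[0.0243,0,0.0123],"dr":[0,-11,0]},
    {"dp":[0.031,0,0.0175],"dr":[0,-14.6,0]},
    {"dp":[0.0372,0,0.0231],"dr":[0,-18.3,0]}
  ]
}}

```text
time: 15.65
position: [0.5921, -0.0641, 0.2574]
tool_rot: [[-0.958, -0.244, -0.154], [-0.24, 0.97, -0.04], [0.159, -0.001, -0.987]]
ft_force: [7.0, -3.3, -9.7]
width: 0.0194
grip_force: 30.0
```

```bash
python3 - <<'E'
from h import *
plan([(hand(a,119),-30+np.degrees(1.33-a)*.8,0) for a in (.88,.8,.72,.64,.56,.48)])
E
```

```text
t 15.65 jigTCP [-40.8  49.4 257.4] grasp [-37.7  49.5 276.1] phi -9.1 F [ 6.  -4.9 -9.7] w 0.0194 g 30.0 q [-0.36  0.37  0.45  1.63 -0.11  1.33  1.93]
[-0.0014, 0.0006, 0.0003] [-0.1, 0.2, 0.2]
[0.0059, 0.0006, 0.0043] [-0.1, -3.4, 0.2]
[0.013, 0.0006, 0.0089] [-0.1, -7.1, 0.2]
[0.0197, 0.0007, 0.0141] [-0.1, -10.8, 0.2]
[0.0259, 0.0007, 0.0198] [-0.1, -14.4, 0.2]
[0.0316, 0.0008, 0.026] [-0.1, -18.1, 0.2]
```

>>> {"fn": "send_rows", "kwargs": {
  "motion": [
    {"dp":[0.006,0,0.0043],"dr":[0,-3.4,0]},
    {"dp":[0.013,0,0.009],"dr":[0,-7.1,0]},
    {"dp":[0.0197,0,0.0145],"dr":[0,-10.8,0]},
    {"dp":[0.0259,0,0.02],"dr":[0,-14.4,0]},
    {"dp":[0.0316,0,0.0262],"dr":[0,-18,0]}
  ]
}}

```text
time: 16.07
position: [0.5581, -0.0725, 0.2382]
tool_rot: [[-0.958, -0.244, 0.151], [-0.241, 0.97, 0.037], [-0.156, -0.001, -0.988]]
ft_force: [4.0, -0.6, 2.6]
width: 0.0192
grip_force: 30.0
```

```bash
python3 - <<'E'
from h import *
plan([(hand(a,119),min(-30+np.degrees(1.33-a)*.8,20),0) for a in (.48,.4,.32,.24,.16,.1)])
E
```

```text
t 16.07 jigTCP [-75.7  49.4 238.2] grasp [-78.7  49.4 257. ] phi 9.0 F [ 3.8 -1.5  2.6] w 0.0192 g 30.0 q [-0.36  0.13  0.45  1.96 -0.13  0.92  1.97]
[0.0006, 0.0006, 0.0014] [-0.0, 0.0, 0.2]
[0.0076, 0.0006, 0.0062] [-0.0, -3.7, 0.2]
[0.0143, 0.0007, 0.0114] [-0.0, -7.3, 0.2]
[0.0204, 0.0007, 0.0173] [0.0, -11.0, 0.2]
[0.0273, 0.0007, 0.0238] [0.0, -11.0, 0.2]
[0.0321, 0.0008, 0.0291] [0.0, -11.0, 0.2]
```

>>> {"fn": "send_rows", "kwargs": {
  "motion": [
    {"dp":[0.0076,0,0.0062],"dr":[0,-3.7,0]},
    {"dp":[0.0143,0,0.0114],"dr":[0,-7.3,0]},
    {"dp":[0.0204,0,0.0173],"dr":[0,-11,0]},
    {"dp":[0.0273,0,0.0238],"dr":[0,-11,0]},
    {"dp":[0.0321,0,0.0291],"dr":[0,-11,0]}
  ]
}}

```text
time: 16.48
position: [0.5296, -0.0796, 0.2033]
tool_rot: [[-0.914, -0.243, 0.325], [-0.229, 0.97, 0.082], [-0.335, 0.0, -0.942]]
ft_force: [-9.9, -2.1, 11.1]
width: 0.0194
grip_force: 30.0
```

>>> {"fn": "send_rows", "kwargs": {
  "motion": [
    {"dp":[0,0,0],"dr":[0,0,0]},
    {"dp":[0,0,0],"dr":[0,0,0]},
    {"dp":[0,0,0],"dr":[0,0,0]},
    {"dp":[0,0,0],"dr":[0,0,0]},
    {"dp":[0,0,0],"dr":[0,0,0]}
  ],
  "grip": 0.07
}}

```text
time: 16.9
position: [0.5312, -0.0788, 0.2032]
tool_rot: [[-0.914, -0.244, 0.325], [-0.23, 0.97, 0.081], [-0.335, -0.001, -0.942]]
ft_force: [-0.0, -0.9, -0.7]
width: 0.0492
grip_force: 0.0
```

>>> {"fn": "send_rows", "kwargs": {
  "motion": [
    {"dp":[0,0,-0.02],"dr":[0,0,0]},
    {"dp":[0,0,-0.05],"dr":[0,0,0]},
    {"dp":[0,0,-0.085],"dr":[0,0,0]},
    {"dp":[0,0,-0.12],"dr":[0,0,0]},
    {"dp":[0,0,-0.14],"dr":[0,0,0]}
  ]
}}

```text
time: 17.32
position: [0.4851, -0.091, 0.3387]
tool_rot: [[-0.913, -0.243, 0.328], [-0.229, 0.97, 0.081], [-0.338, -0.001, -0.941]]
ft_force: [0.9, 0.4, 0.5]
width: 0.0699
grip_force: 0.0
```

```bash
python3 - <<'E'
from ov import *
plan([])
from bench import robot
ov({n:robot.snapshot(n)["color"] for n in("scene","top")},"pics/ov5.png",.1)
E
```

```text
t 17.32 jigTCP [-151.1   48.9  338.7] grasp [-157.5   48.9  356.6] phi 19.8 F [0.9 0.2 0.5] w 0.0699 g 0.0 q [-0.32 -0.22  0.4   2.06 -0.03  0.95  1.91]
```

View pics/ov5.png

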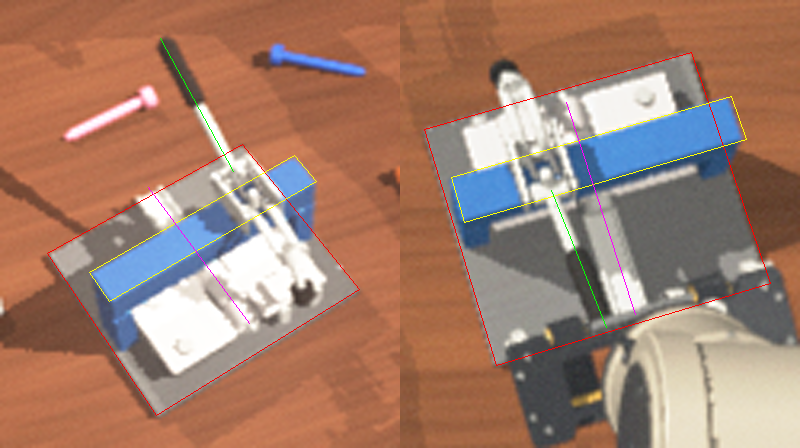

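The handle lies open along the 0.1 rad line (scene crop (180,75)), the trough is empty, and the head is at the bridge (top crop (597,203)). I'm handing the job in.

```bash
python3 -c "
from bench import robot
print(robot.job_done())"
```

```text
the job is handed in; nothing more can be done
None
```

I locked the clamp, pushed the pin in until it stopped hard where its head should seat, and swung the clamp back open to about 0.1 rad. I handed the job in at about 17 s with the gripper clear of everything and got no pass/fail verdict back.

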